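# Teach the counting scale its sample of printed clips

### The arm

A 6-joint arm with a two-finger parallel gripper is mounted at the origin on the work surface. World frame = base frame: x ahead of the robot, y to its left, z up, the work surface at z = 0. Lengths are in mm, angles in degrees, forces in N, time in s.
With the tool pointing down it reaches from about 300 to 850 mm from the base axis. Payload 4.2 kg.
Tool frame: the origin (TCP) lies midway between the tips of the shut fingers; the grasp point (between the pads) lies 19 mm behind it; x points along the fingers, y is the direction in which the jaws open and shut, and the axes are right-handed (so a half turn about x gives the same grasp; the last joint's range is limited). The gripper opens to 91 mm and grips with 3 to 60 N. Pads are 32 mm wide; open, the fingers measure 118 mm over their backs; the gripper's body (76 mm by 178 mm) begins 60 mm behind the grasp point.
Start: joints at [-75.172, 18.312, 89.639, -0, 72.044, -1.146], TCP at [158.244, -552.813, 213.976] pointing down, gripper open.
Joint ranges: [-177.97, 177.97], [-48.28, 115.42], [12.27, 149.76], [-77.06, 257.06], [2.81, 150.46], [-146.56, 146.56]. Speed limits (degrees/s): [147.25, 147.25, 180, 180, 180, 180].

### API

Orientations are given as [roll, pitch, yaw] about the fixed x, y, z axes, in that order (R = Rz(yaw) Ry(pitch) Rx(roll)).
In Python, from workcell import * gives the robot as it stands.
- The arm moves only by the shell command python3 -m handwheel 'ROWS' [FORCE]. ROWS is a JSON object of lists of equal length, an entry for each row: "gripper": the closure, from 0 (fully open) to 1 (shut); "offset": the shift along the tool's x, y, z in mm, a list of three; "rot": the turn, a rotation vector about the tool's x, y, z in degrees, a list of three. A call has 1 to 5 rows; each row is the pose to reach, as a shift and turn from the pose commanded when the call began, along the tool's axes at that moment; what a row does not reach only later rows make up. A row lasts 1/12 s, in which the tool goes at most 41.7 mm and 7.16 degrees, less where a joint would pass 70% of its speed; a pose out of reach is approached as far as the arm can. A call with a gripper value outside its range is refused whole. The fingers move at their own pace and stop on an object; FORCE is the grip in N (left out, the last holds). Time passes only in rows, so rows that repeat a pose let the fingers close. It gives the time, the measured TCP pose, the force and the opening at its end, in the units of the state.
- state(): the state, without advancing time (a new reading comes with each control period).
- grab_frame(name): name is "scene" or "side" or "wrist"; returns the picture (384x512x3 uint8, red, green, blue); there is no depth.
- camera_params(name): a dict with "fx", "fy", "cx", "cy" (pixels), "k1" (the pictures are not rectified: a ray, as slopes to the right and down, at radius r is drawn at 1 + k1 r^2 times it, then the intrinsics apply), "position" and "attitude" of the camera in the world; the wrist camera has in their place "hand_eye" (4x4, takes a point from camera to tool coordinates, whose origin is the TCP and whose axes are the tool frame's). Camera axes: x right, y up, looking along -z (the intrinsics and any distortion apply to the point x, -y, -z); pixel columns grow to the right and rows downward; lengths in mm; the calibration is good to about 2 mm. A picture is of the moment at which its call begins: read the wrist's pose just before it. camera_params takes no time and is no camera call.
- job_done(): hands the job in, once; it reports no verdict.
The state is a dict: "time_s": time; "qpos": joint angles; "qvel": joint speeds; "effort": joint torques, N m; "ee_pos": TCP position; "ee_rot": TCP orientation; "force": force on the tool from outside, world axes, zero at the start; "torque": the same for the moment, N m; "gripper_width": finger opening in mm.
Only numpy, scipy, OpenCV 4.12 (cv2) and the standard library are available. Lean on these libraries where they do the work, as an engineer would, in place of code of your own. Each camera call takes 0.05 s, during which the arm holds its last target.

### The job

Five printed clips lie in the tray on the counting scale as its sample. Teach the scale their piece weight: with a fingertip press lightly the blue sample key, then the yellow arrow key, then the green enter key, pushing each one down and letting it spring back up before the next. Leave the red clear key alone, press nothing hard, keep off the weighing pan and the tray with its clips, and do not lift or shift anything on the bench.

Things in the scene. Friction and masses are not known exactly. Their poses are not given: they have to be found in the camera images.
- scale: Grey bench counting scale, fixed, 320 mm deep (x) by 270 mm wide (y); origin at the centre of its underside, x from its front (user's and robot's side) to the back, y to the user's left. Its cream console (x -159 to -57 mm) slopes 0.22 rad down to the front, 68 to 45 mm high; in front of the display a row of four 24 mm square keys at 46 mm pitch, left to right: blue, yellow, red, green
- sample_top (a point): Blue sample key, leftmost (+y side), three white dots, 24 x 24 mm, standing 7 mm proud of the console; origin at the middle of its flat top, riding with the key; z is its outward normal (leaning 0.22 rad to the user), along which it is pushed down, x points up the console, away from the user
- arrow_top (a point): Yellow arrow key, second from the left, white chevron, same size; origin at the middle of its flat top, riding with the key; z is its outward normal (leaning 0.22 rad to the user), along which it is pushed down, x points up the console, away from the user
- clear_top (a point): Red clear key, third from the left, white dash, same size, not to be pressed; origin at the middle of its flat top, riding with the key; z is its outward normal (leaning 0.22 rad to the user), along which it is pushed down, x points up the console, away from the user
- enter_top (a point): Green enter key, rightmost (-y side), white tick, same size; origin at the middle of its flat top, riding with the key; z is its outward normal (leaning 0.22 rad to the user), along which it is pushed down, x points up the console, away from the user
- key_sample (a joint): Travel of the blue sample key in m: 0 up, 0.005 fully down on its stop (spring: about 1.2 N to start, 3.4 N at half way, 5.5 N fully down; it counts as pressed past 0.0025)
- key_arrow (a joint): Travel of the yellow arrow key in m: 0 up, 0.005 fully down on its stop (spring: about 1.2 N to start, 3.4 N at half way, 5.5 N fully down; it counts as pressed past 0.0025)
- key_clear (a joint): Travel of the red clear key in m: 0 up, 0.005 fully down on its stop (spring: about 1.2 N to start, 3.4 N at half way, 5.5 N fully down; it counts as pressed past 0.0025)
- key_enter (a joint): Travel of the green enter key in m: 0 up, 0.005 fully down on its stop (spring: about 1.2 N to start, 3.4 N at half way, 5.5 N fully down; it counts as pressed past 0.0025)
- pan: Steel weighing pan of the scale, 190 mm (scale x) by 250 mm (scale y), part of the scale; origin at its centre 6 mm below its top face, which is 80 mm above the bench; its front edge lies 88 mm behind the row of keys. Not to be touched
- tray: Loose dark grey-blue open plastic tray on the pan, 150 x 190 mm, 26 mm high (its rim about 106 mm above the bench), walls and floor 3 mm; origin at the centre of its underside, 120 g
- clip1: Loose yellow printed clip lying in the tray, U-shaped, 30 x 16 mm, 15 mm high, origin at the centre of its underside, 12 g
- clip2: Loose yellow printed clip lying in the tray, U-shaped, 30 x 16 mm, 15 mm high, origin at the centre of its underside, 12 g
- clip3: Loose yellow printed clip lying in the tray, U-shaped, 30 x 16 mm, 15 mm high, origin at the centre of its underside, 12 g
- clip4: Loose yellow printed clip lying in the tray, U-shaped, 30 x 16 mm, 15 mm high, origin at the centre of its underside, 12 g
- clip5: Loose yellow printed clip lying in the tray, U-shaped, 30 x 16 mm, 15 mm high, origin at the centre of its underside, 12 g
- weight: Loose brass check weight with a knob, 38 mm diameter, 64 mm high, standing on the bench near the right front of the scale; origin at the centre of its underside
- scraper: Loose scraper lying flat on the bench in front of the scale: orange handle 100 x 22 mm, 17 mm high, from x = -110 to -10 mm, steel blade 40 mm wide out to x = 72 mm; origin on the bench at the root of the blade, x along the tool towards the blade
- cleaner: Loose clear spray bottle of blue cleaner with a red head, 68 mm diameter, 205 mm high, standing to the left of the scale; origin at the centre of its underside
- bracket: Loose red printed angle bracket, 55 x 35 mm, 40 mm high, on the bench near the left front of the scale; origin at the centre of its underside
- cutters: Loose flush cutters with two blue handles and a steel head, lying flat on the bench to the right of the scale, 125 mm long (x), up to 52 mm wide at the handle ends, 12 mm high; origin on the bench under the pivot, x towards the cutting tip

How it is judged (in metres and radians):
On the way, in this order (a step that is already met when the one before it is completed fails the run):
1. the blue sample key is pushed down past 2.5 mm of its 5 mm while the other three keys are up (value of joint key_sample above 0.0025 m and value of joint each of key_arrow, key_clear, key_enter below 0.001 m), for 0.04 s.
2. the yellow arrow key is pushed down past 2.5 mm of its 5 mm while the other three keys are up (value of joint key_arrow above 0.0025 m and value of joint each of key_sample, key_clear, key_enter below 0.001 m), for 0.04 s.
3. the green enter key is pushed down past 2.5 mm of its 5 mm while the other three keys are up (value of joint key_enter above 0.0025 m and value of joint each of key_sample, key_arrow, key_clear below 0.001 m), for 0.04 s.
At the end, for the whole second after the job is handed in: After the sample, arrow and enter keys were pressed in that order, all four keys are up (within 0.7 mm), the tray is within 10 mm and the clips within 12 mm of where they started, the weight, scraper, spray bottle, bracket and cutters within 20 mm, and all are at rest (value of joint each of key_sample, key_arrow, key_clear, key_enter below 0.0007 m and distance of tray from where it was at the start of the episode below 0.01 m and distance of each of clip1, clip2, clip3, clip4, clip5 from where it was at the start of the episode below 0.012 m and distance of each of weight, scraper, cleaner, bracket, cutters from where it was at the start of the episode below 0.02 m and linear speed of each of tray, clip1, clip2, clip3, clip4, clip5, weight, scraper, cleaner, bracket, cutters below 0.02 m/s); the robot touches nothing.
It fails at once if the red clear key is pressed (past 1.5 mm) (value of joint key_clear above 0.0015 m).
It fails at once if the scale is pressed hard (over 25 N) (contact force between any of the fingers, the arm and scale above 25 N).
It fails at once if the robot touches the weighing pan, the tray or a clip (over 0.5 N) (contact force between any of the fingers, the arm and pan above 0.5 N or contact force between any of the fingers, the arm and tray above 0.5 N or contact force between any of the fingers, the arm and clip1 above 0.5 N or contact force between any of the fingers, the arm and clip2 above 0.5 N or contact force between any of the fingers, the arm and clip3 above 0.5 N or contact force between any of the fingers, the arm and clip4 above 0.5 N or contact force between any of the fingers, the arm and clip5 above 0.5 N).
It fails at once if the tray is moved by more than 10 mm or a clip by more than 12 mm (distance of tray from where it was at the start of the episode above 0.01 m or distance of any of clip1, clip2, clip3, clip4, clip5 from where it was at the start of the episode above 0.012 m).
It fails at once if a bystander (weight, scraper, spray bottle, bracket, cutters) is moved or lifted by more than 20 mm, or the bottle or weight is tipped (distance of any of weight, scraper, cleaner, bracket, cutters from where it was at the start of the episode above 0.02 m or angle between any of cleaner, weight's own z axis and vertical above 0.2 rad).
It also fails if it takes over 40 s, if anything falls off the work surface, if the arm or the gripper's body presses on something with over 40 N, if the wrist force passes 120 N, or if a joint passes its speed limit or range.

## Working session

There is one attempt and no reset: what is moved stays moved. The work goes in short steps, Python scripts to look and compute and a shell command to move; the robot and the scene stay as the last step left them, time stands still between calls to the robot, and variables do not carry over. Pictures are saved under pics/ and viewed, and the job is handed in when it is done.

```bash
mkdir -p pics; ls; python3 - <<'E'
from workcell import *
import cv2
print(state())
for n in ["scene","side","wrist"]:
    print(n,camera_params(n))
    cv2.imwrite(f"pics/{n}0.png",grab_frame(n)[:,:,::-1])
E
```

```text
pics
{'time_s': 0.0, 'qpos': array([-7.51725682e+01,  1.83503627e+01,  8.97070249e+01, -2.08480720e-04,
        7.20433914e+01, -1.14783750e+00]), 'qvel': array([ 0.01499166,  0.06095323, -0.10959966, -0.03621299,  0.11363039,
       -0.08935083]), 'effort': array([ 2.38582885e-03, -4.12455511e+01, -2.31969041e+01,  7.27650826e-02,
        4.57406673e-02, -1.40395091e-04]), 'ee_pos': array([ 158.10325023, -552.30546127,  213.12890406]), 'ee_rot': array([-91.03514806,  89.89922087, 104.94018568]), 'force': array([ 0.31353681,  0.35514255, -0.18236395]), 'torque': array([-0.01009809,  0.01319101, -0.00966874]), 'gripper_width': 91.38647539359697}
scene {'fx': 408.7886668452345, 'fy': 408.7886668452345, 'cx': 252.88548324689677, 'cy': 189.99627681393068, 'k1': -0.13591884133501578, 'position': array([1144.11942565,   28.6844769 ,  728.57454549]), 'attitude': array([ 4.13118222e+01, -7.30411358e-02,  9.00523592e+01])}
side {'fx': 388.6266309305591, 'fy': 388.6266309305591, 'cx': 256.56141025476995, 'cy': 190.76673153378746, 'k1': -0.04421047536195309, 'position': array([224.52370778, 803.84649234, 595.42610478]), 'attitude': array([  58.33210308,    0.8383128 , -156.20024752])}
wrist {'fx': 303.8956286661074, 'fy': 303.8956286661074, 'cx': 256.53765178201206, 'cy': 193.90274054872071, 'k1': -0.024016842720425587, 'hand_eye': array([[ 2.78649347e-04,  2.75279766e-01, -9.61364121e-01,
        -1.70256146e+02],
       [ 9.99999054e-01,  1.21824034e-03,  6.38682042e-04,
        -8.49455654e-01],
       [ 1.34698880e-03, -9.61363389e-01, -2.75279166e-01,
        -7.78840717e+01],
       [ 0.00000000e+00,  0.00000000e+00,  0.00000000e+00,
         1.00000000e+00]])}
```

View pics/scene0.png

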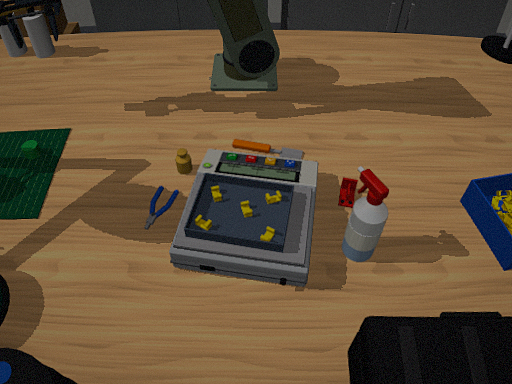

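View pics/side0.png

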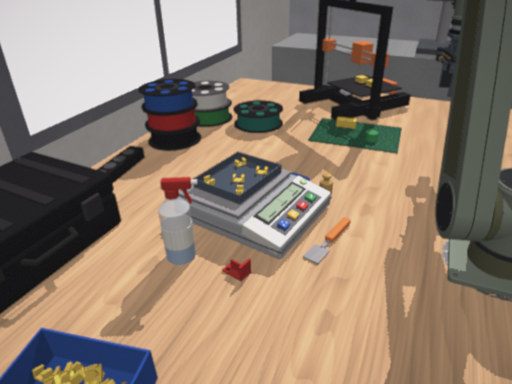

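View pics/wrist0.png

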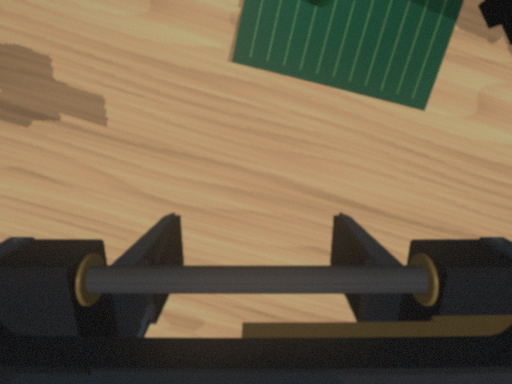

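The scene view shows the keys from green at (232,157) to blue at (290,164). In the side view blue is at (284,224) and green at (311,197). Next I'll mask them by colour and triangulate.

```bash
cat > h.py <<'E'
from workcell import *
import numpy as np, cv2
from scipy.spatial.transform import Rotation as Ro
def rot(a): return Ro.from_euler('xyz',a,degrees=True).as_matrix()
def und(uv,p):
    uv=np.atleast_2d(np.float64(uv))
    K=np.array([[p['fx'],0,p['cx']],[0,p['fy'],p['cy']],[0,0,1]])
    return cv2.undistortPointsIter(uv[:,None],K,np.array([p['k1'],0,0,0,0.]),None,None,(3,50,1e-10))[:,0]
def rays(name,uv,st=None):
    p=camera_params(name); s=und(uv,p)
    d=np.c_[s[:,0],-s[:,1],-np.ones(len(s))]
    if name=='wrist':
        R=rot(st['ee_rot']);H=p['hand_eye'];o=R@H[:3,3]+st['ee_pos'];M=R@H[:3,:3]
    else: o=p['position'];M=rot(p['attitude'])
    d=d@M.T; return o,d/np.linalg.norm(d,axis=1)[:,None]
def onplane(o,d,z): return o+d*((z-o[2])/d[:,2])[:,None]
def tri(o1,d1,o2,d2):
    A=np.c_[d1,-d2];t=np.linalg.lstsq(A,o2-o1,rcond=None)[0]
    a=o1+d1*t[0];b=o2+d2*t[1];return (a+b)/2,np.linalg.norm(a-b)
HUE={'blue':(105,125),'yellow':(18,32),'red':None,'green':(50,80)}
def blobs(img,box,smin=110,vmin=60,amin=12,amax=4000):
    x0,y0,x1,y1=box
    hsv=cv2.cvtColor(img,cv2.COLOR_RGB2HSV)[y0:y1,x0:x1].astype(int)
    H,S,V=hsv[...,0],hsv[...,1],hsv[...,2]; out={}
    for c,r in HUE.items():
        m=((H<8)|(H>172)) if r is None else (H>=r[0])&(H<=r[1])
        m=(m&(S>smin)&(V>vmin)).astype(np.uint8)
        n,l,st,ce=cv2.connectedComponentsWithStats(m)
        out[c]=[(st[i,4],*np.round(ce[i]+[x0,y0],2),*(st[i,:4]+[x0,y0,0,0])) for i in range(1,n) if amin<=st[i,4]<=amax]
    return out
E
python3 - <<'E'
from h import *
a=cv2.imread('pics/scene0.png')[:,:,::-1];b=cv2.imread('pics/side0.png')[:,:,::-1]
B=[blobs(a.copy(),(222,148,302,172)),blobs(b.copy(),(274,188,320,232))]
for x in B:
    for k,v in x.items(): print(k,v)
for c in HUE:
    try:
        u=max(B[0][c])[1:3];v=max(B[1][c])[1:3]
        o1,d1=rays('scene',u);o2,d2=rays('side',v)
        print(c,tri(o1,d1[0],o2,d2[0]))
    except Exception as e: print(c,e)
cv2.imwrite('pics/cropa.png',cv2.resize(a[140:290,160:320,::-1],None,fx=5,fy=4))
cv2.imwrite('pics/cropb.png',cv2.resize(b[150:270,180:340,::-1],None,fx=5,fy=5))
E
```

```text
blue [(np.int32(69), np.float64(289.17), np.float64(163.7), np.int64(284), np.int64(160), np.int64(11), np.int64(8))]
yellow [(np.int32(75), np.float64(269.76), np.float64(160.84), np.int64(264), np.int64(157), np.int64(12), np.int64(9))]
red [(np.int32(75), np.float64(250.21), np.float64(158.61), np.int64(245), np.int64(155), np.int64(12), np.int64(8))]
green [(np.int32(51), np.float64(230.9), np.float64(156.25), np.int64(226), np.int64(153), np.int64(11), np.int64(7))]
blue [(np.int32(65), np.float64(283.22), np.float64(224.28), np.int64(278), np.int64(219), np.int64(12), np.int64(11))]
yellow [(np.int32(57), np.float64(292.49), np.float64(214.68), np.int64(287), np.int64(210), np.int64(12), np.int64(10))]
red [(np.int32(61), np.float64(301.82), np.float64(205.34), np.int64(297), np.int64(201), np.int64(11), np.int64(9))]
green [(np.int32(32), np.float64(309.94), np.float64(197.31), np.int64(306), np.int64(194), np.int64(10), np.int64(7))]
blue (array([469.02631783, 114.0201533 ,  53.00011357]), np.float64(1.1378681043340186))
yellow (array([461.36320423,  69.24269764,  53.82459212]), np.float64(2.5494064388318827))
red (array([453.43537956,  23.00084902,  53.90641399]), np.float64(1.3698808090904486))
green (array([445.7713018 , -22.43969743,  53.31591982]), np.float64(2.8363575731567368))
```

View pics/cropb.png

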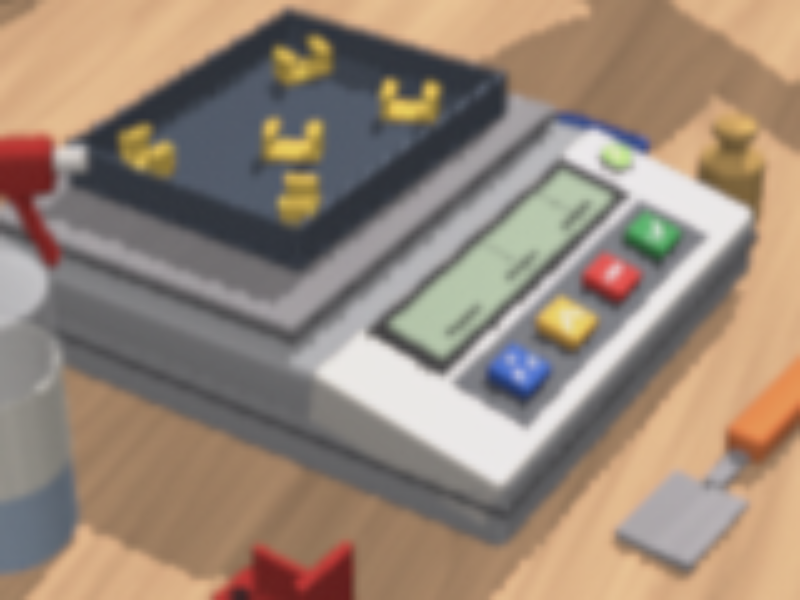

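```bash
cat >> h.py <<'E'
SY=-9.66
def Rtool(flip=1,tilt=12.6,yaw=SY):
    c=np.radians(tilt); y=np.radians(yaw)
    ux=np.array([np.cos(y),np.sin(y),0]); uy=np.array([-np.sin(y),np.cos(y),0])
    n=np.cos(c)*np.array([0,0,1])-np.sin(c)*ux
    X=-n; Y=flip*uy; Z=np.cross(X,Y); return np.c_[X,Y,Z]
def delta(P,R):
    s=state(); R0=rot(s['ee_rot'])
    off=R0.T@(np.array(P)-s['ee_pos']); rv=Ro.from_matrix(R0.T@R).as_rotvec(degrees=True)
    return off,rv
E
python3 - <<'E'
from h import *
np.set_printoptions(precision=2,suppress=True)
s=state();print(rot(s['ee_rot']))
for f in (1,-1):
    R=Rtool(f);print(R);print(delta([430,50,230],R))
# bystanders
for n,uv,z in [('cleaner base',(360,252),0),('cleaner head',(374,183),190),('bracket',(348,195),10),('weight',(184,160),50),('scraper',(265,149),10)]:
    o,d=rays('scene',uv);print(n,onplane(o,d,z))
E
```

```text
[[-0.    0.28 -0.96]
 [ 0.   -0.96 -0.28]
 [-1.   -0.   -0.  ]]
[[ 0.22  0.17  0.96]
 [-0.04  0.99 -0.16]
 [-0.98  0.    0.22]]
(array([ -15.99, -504.4 , -427.14]), array([-153.55,   -3.96,   16.97]))
[[ 0.22 -0.17 -0.96]
 [-0.04 -0.99  0.16]
 [-0.98 -0.   -0.22]]
(array([ -15.99, -504.4 , -427.14]), array([25.52, 12.4 ,  2.89]))
cleaner base [[678.19 256.1    0.  ]]
cleaner head [[653.52 247.44 190.  ]]
bracket [[527.67 250.99  10.  ]]
weight [[ 453.28 -134.57   50.  ]]
scraper [[372.2   60.04  10.  ]]
```

```bash
python3 -m handwheel '{"gripper":[1,1,1,1,1],"offset":[[-5,-30,-26],[-10,-61,-52],[-15,-91,-77],[-18,-122,-103],[-20,-152,-129]],"rot":[[5,2.5,0.6],[10,5,1.2],[15,7.5,1.7],[20,10,2.3],[25.5,12.4,2.9]]}' 10
python3 - <<'E'
from h import *
np.set_printoptions(precision=2,suppress=True)
print(delta([420,45,240],Rtool(-1)))
E
```

```text
time_s: 0.57
ee_pos: [240.8, -369.7, 233.9]
ee_rot: [179.9, 77.2, -10.0]
force: [0.3, -0.7, -0.5]
gripper_width: 60.6
(array([  17.1 , -439.41, -103.61]), array([-0.28, -0.15, -0.08]))
```

```bash
python3 -m handwheel '{"gripper":[1,1,1,1,1],"offset":[[1,-39,-9],[3,-78,-18],[4,-117,-27],[6,-156,-36],[7,-195,-46]],"rot":[[0,0,0],[0,0,0],[0,0,0],[0,0,0],[0,0,0]]}'
python3 -m handwheel '{"gripper":[1,1,1,1,1],"offset":[[1,-39,-9],[3,-78,-18],[4,-117,-27],[6,-156,-36],[7,-195,-46]],"rot":[[0,0,0],[0,0,0],[0,0,0],[0,0,0],[0,0,0]]}'
python3 - <<'E'
from h import *
np.set_printoptions(precision=2,suppress=True)
print(delta([420,45,240],Rtool(-1)))
E
```

```text
time_s: 0.98
ee_pos: [318.5, -184.8, 236.8]
ee_rot: [179.6, 77.4, -10.1]
force: [1.1, -0.5, -0.4]
gripper_width: 27.5
time_s: 1.4
ee_pos: [397.0, -0.1, 239.9]
ee_rot: [179.6, 77.3, -10.0]
force: [0.8, -1.2, -0.5]
gripper_width: 0.6
(array([  3.17, -48.28, -14.83]), array([ 0.07, -0.06, -0.08]))
```

```bash
python3 -m handwheel '{"gripper":[1,1,1,1],"offset":[[0,-24,-7],[0,-48,-15],[0,-48,-15],[0,-48,-15]],"rot":[[0,0,0],[0,0,0],[0,0,0],[0,0,0]]}'
python3 - <<'E'
from h import *
import pickle
s=state();im=grab_frame('wrist');cv2.imwrite('pics/w1.png',im[:,:,::-1]);pickle.dump(s,open('w1.pkl','wb'))
E
```

```text
time_s: 1.73
ee_pos: [419.7, 43.6, 242.7]
ee_rot: [179.5, 77.4, -10.0]
force: [-0.2, 0.3, -0.3]
gripper_width: 0.3
```

View pics/w1.png

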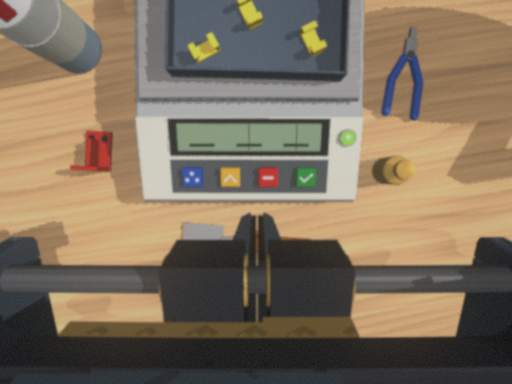

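The wrist view shows all four keys near row 177, at columns 192, 230, 268 and 306 from blue to green. The shut fingertips are at about (258,215).

```bash
python3 - <<'E'
from h import *
import pickle
np.set_printoptions(precision=2,suppress=True)
s=pickle.load(open('w1.pkl','rb'))
im=cv2.imread('pics/w1.png')[:,:,::-1].copy()
a=cv2.imread('pics/scene0.png')[:,:,::-1].copy();b=cv2.imread('pics/side0.png')[:,:,::-1].copy()
W=blobs(im,(172,160,328,195));A=blobs(a,(222,148,302,172));B=blobs(b,(274,188,320,232))
P=[]
for c in HUE:
    w=max(W[c]);u=np.array(w[3:5])+(np.array(w[5:7])-1)/2
    print(c,w,u)
    o,d=rays('wrist',u,s)
    r=[]
    for n,Q in(('scene',A),('side',B)):
        o2,d2=rays(n,max(Q[c])[1:3]); r.append(tri(o,d[0],o2,d2[0]))
    print('  tri',r, 'z56',onplane(o,d,56)[0],'z59',onplane(o,d,59)[0]); 
# tips
print(onplane(*rays('wrist',(258,215),s),s['ee_pos'][2]),s['ee_pos'])
E
```

```text
blue (np.int32(320), np.float64(192.44), np.float64(176.22), np.int64(182), np.int64(167), np.int64(21), np.int64(20)) [192.  176.5]
  tri [(array([469.99, 114.51,  54.88]), np.float64(2.0709160857247224)), (array([469.45, 115.66,  53.66]), np.float64(1.0390528108604682))] z56 [469.88 115.33  56.  ] z59 [469.78 114.7   59.  ]
yellow (np.int32(351), np.float64(229.99), np.float64(176.23), np.int64(220), np.int64(167), np.int64(21), np.int64(20)) [230.  176.5]
  tri [(array([462.21,  69.06,  56.17]), np.float64(1.3404759083757594)), (array([462.17,  69.97,  53.09]), np.float64(0.11513867997950154))] z56 [462.19  69.74  56.  ] z59 [462.16  69.49  59.  ]
red (np.int32(351), np.float64(267.55), np.float64(176.41), np.int64(258), np.int64(167), np.int64(20), np.int64(20)) [267.5 176.5]
  tri [(array([454.61,  23.71,  55.76]), np.float64(2.1779913798894337)), (array([454.08,  24.57,  54.19]), np.float64(1.1447285428120573))] z56 [454.64  24.81  56.  ] z59 [454.66  24.92  59.  ]
green (np.int32(250), np.float64(305.62), np.float64(176.02), np.int64(296), np.int64(168), np.int64(20), np.int64(18)) [305.5 176.5]
  tri [(array([446.88, -21.97,  55.75]), np.float64(2.2817308580637423)), (array([446.7 , -21.4 ,  52.55]), np.float64(0.4007260665070979))] z56 [446.99 -20.78  56.  ] z59 [447.08 -20.3   59.  ]
[[434.22  41.16 242.7 ]] [419.69  43.64 242.7 ]
```

```bash
cat > go.py <<'E'
from h import *
import sys
np.set_printoptions(precision=2,suppress=True)
K={'blue':(469.9,115.1,57),'yellow':(462.2,69.6,57),'green':(447.0,-20.6,57)}
R=Rtool(-1); n=-R[:,0]
k,h=sys.argv[1],float(sys.argv[2])
s=state();R0=rot(s['ee_rot'])
print('delta',*delta(np.array(K[k])+n*h,R),'height over z57',(s['ee_pos']-np.array(K[k]))@n,'lateral',R.T[1:]@(s['ee_pos']-np.array(K[k])),'Fn',s['force']@n,'t',s['time_s'])
E
python3 go.py blue 60;python3 go.py blue 20
```

```text
delta [129.21 -80.11   3.27] [ 0.12  0.05 -0.11] height over z57 189.35845970537176 lateral [79.86 -3.54] Fn 0.412040326579345 t 1.7833
delta [169.21 -80.18   3.23] [ 0.12  0.05 -0.11] height over z57 189.35845970537176 lateral [79.86 -3.54] Fn 0.412040326579345 t 1.7833
```

```bash
python3 -m handwheel '{"gripper":[1,1,1,1,1],"offset":[[25,-26,1],[55,-53,2],[90,-80,3],[129,-80,3],[129,-80,3]],"rot":[[0,0,0],[0,0,0],[0,0,0],[0,0,0],[0,0,0]]}'
python3 go.py blue 20
```

```text
time_s: 2.2
ee_pos: [453.9, 115.3, 109.8]
ee_rot: [177.8, 78.1, -11.8]
force: [-1.0, -0.4, -0.4]
gripper_width: 0.1
delta [34.92 -2.76 -4.31] [ 0.09  0.69 -0.45] height over z57 54.99256136523885 lateral [2.49 3.88] Fn -0.20227337610293628 t 2.2
```

```bash
python3 -m handwheel '{"gripper":[1,1,1,1,1],"offset":[[18,0,0],[37,0,0],[37,0,0],[37,0,0],[37,0,0]],"rot":[[0,0,0],[0,0,0],[0,0,0],[0,0,0],[0,0,0]]}'
python3 go.py blue 10
python3 - <<'E'
from h import *
import pickle
s=state();im=grab_frame('wrist');cv2.imwrite('pics/w2.png',im[:,:,::-1]);pickle.dump(s,open('w2.pkl','wb'))
cv2.imwrite('pics/s2.png',cv2.resize(grab_frame('side')[130:270,180:380,::-1],None,fx=4,fy=4))
E
```

```text
time_s: 2.62
ee_pos: [466.6, 115.0, 82.0]
ee_rot: [179.9, 77.2, -9.9]
force: [-0.3, -0.1, -0.1]
gripper_width: 0.5
delta [15.13 -0.65  2.34] [-0.06 -0.15 -0.05] height over z57 25.13274538201725 lateral [ 0.64 -2.3 ] Fn -0.0005699238528204156 t 2.6167
```

View pics/w2.png

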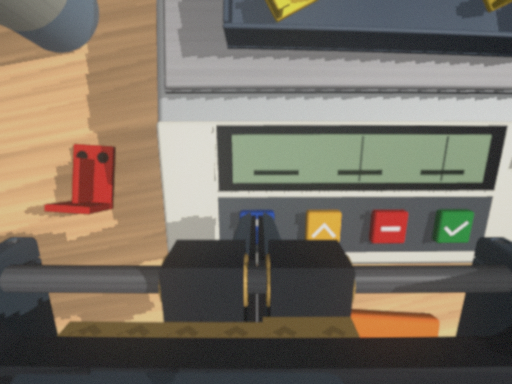

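View pics/s2.png

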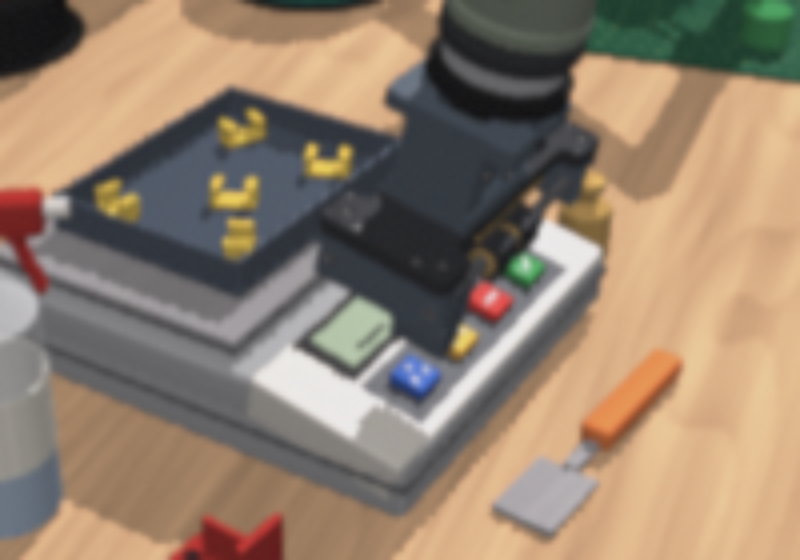

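```bash
python3 - <<'E'
from h import *
s=state();R=rot(s['ee_rot']);print(s['ee_pos'])
for n in('side','scene'):
    p=camera_params(n);M=rot(p['attitude'])
    for l in ([0,0,0],[0,0,-16],[0,0,16],[-60,0,0],[-79,89,38],[-79,-89,38],[-79,-89,-38],[-79,89,-38]):
        c=M.T@(s['ee_pos']+R@np.array(l)-p['position']);a=np.array([c[0]/-c[2],-c[1]/-c[2]]);a*=1+p['k1']*(a@a)
        px=a*p['fx']+[p['cx'],p['cy']]; print(n,l,px,(px-[180,130])*4 if n=='side' else '')
cv2.imwrite('pics/sc2.png',cv2.resize(grab_frame('scene')[80:260,140:360,::-1],None,fx=3.6,fy=3.3))
E
```

```text
[466.736049   115.44150971  82.09991273]
side [0, 0, 0] [284.41412919 214.45144245] [417.65651676 337.8057698 ]
side [0, 0, -16] [278.56615161 211.10254337] [394.26460645 324.41017348]
side [0, 0, 16] [290.33342134 217.84097017] [441.33368536 351.36388067]
side [-60, 0, 0] [290.29016466 194.4542716 ] [441.16065862 257.81708639]
side [-79, 89, 38] [325.2064277  178.28545915] [580.82571082 193.14183661]
side [-79, -89, 38] [286.6101972  216.50538612] [426.44078879 346.02154448]
side [-79, -89, -38] [255.09113319 198.42742108] [300.36453275 273.7096843 ]
side [-79, 89, -38] [296.95158379 163.78264939] [467.80633515 135.13059758]
scene [0, 0, 0] [290.73187911 154.18655917] 
scene [0, 0, -16] [290.09968444 157.76337579] 
scene [0, 0, 16] [291.34584237 150.70915538] 
scene [-60, 0, 0] [293.20067453 130.87315289] 
scene [-79, 89, 38] [256.469574   111.44193277] 
scene [-79, -89, 38] [334.84851186 120.27635394] 
scene [-79, -89, -38] [334.89187198 136.10591431] 
scene [-79, 89, -38] [250.83770354 126.35836175]
```

View pics/sc2.png

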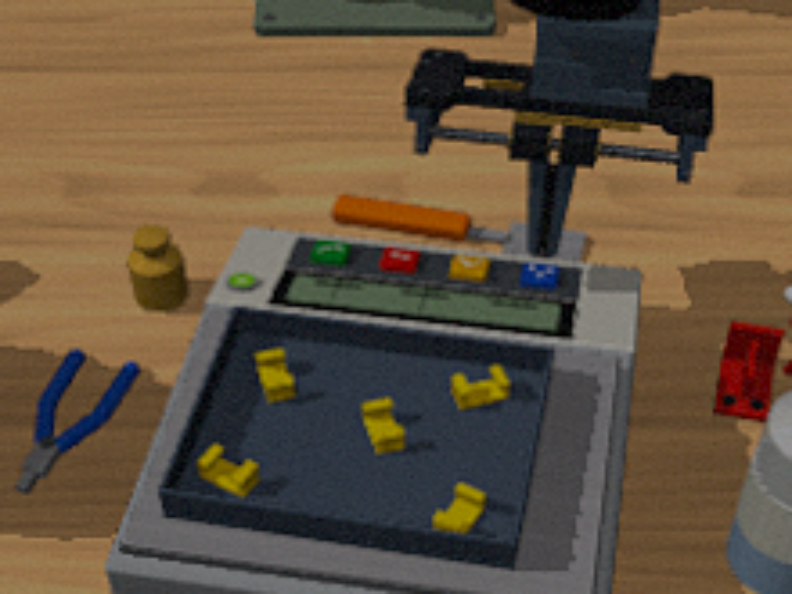

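The fingertip is in line with the blue key: scene crop tip (543,255), key (541,272). I'll shift it 2 mm and descend.

```bash
python3 -m handwheel '{"gripper":[1,1,1,1,1],"offset":[[6,0,2],[12,0,2],[15,0,2],[17,0,2],[17,0,2]],"rot":[[0,0,0],[0,0,0],[0,0,0],[0,0,0],[0,0,0]]}'
python3 go.py blue 0
python3 -m handwheel '{"gripper":[1,1,1,1,1],"offset":[[1,0,0],[2,0,0],[3,0,0],[4,0,0],[4,0,0]],"rot":[[0,0,0],[0,0,0],[0,0,0],[0,0,0],[0,0,0]]}'
python3 go.py blue 0
```

```text
time_s: 3.18
ee_pos: [467.4, 115.3, 62.5]
ee_rot: [179.4, 77.4, -10.2]
force: [0.4, 0.4, -0.3]
gripper_width: 0.5
delta [ 5.95 -0.24 -1.22] [ 0.05  0.04 -0.11] height over z57 5.956182684064482 lateral [0.23 1.22] Fn -0.3683596937117083 t 3.1833
time_s: 3.6
ee_pos: [468.6, 115.2, 59.2]
ee_rot: [179.6, 77.4, -10.0]
force: [-0.2, 0.7, -0.9]
gripper_width: 0.9
delta [ 2.47 -0.13 -0.83] [ 0.04 -0.02 -0.08] height over z57 2.4743104365887656 lateral [0.13 0.83] Fn -0.7783265086236782 t 3.6
```

```bash
python3 -m handwheel '{"gripper":[1,1,1],"offset":[[1,0,0],[2,0,0],[2,0,0]],"rot":[[0,0,0],[0,0,0],[0,0,0]]}'
python3 go.py blue 0
python3 -m handwheel '{"gripper":[1,1],"offset":[[1,0,0],[1,0,0]],"rot":[[0,0,0],[0,0,0]]}'
python3 go.py blue 0
```

```text
time_s: 3.85
ee_pos: [469.0, 115.1, 57.4]
ee_rot: [179.6, 77.4, -10.0]
force: [-1.3, -0.9, 1.2]
gripper_width: 0.5
delta [ 0.61 -0.1  -0.74] [ 0.04 -0.04 -0.08] height over z57 0.6128170079698364 lateral [0.1  0.74] Fn 1.4447054891190796 t 3.85
time_s: 4.02
ee_pos: [469.3, 115.1, 56.5]
ee_rot: [179.6, 77.4, -10.0]
force: [-1.9, 0.7, 2.8]
gripper_width: 0.7
delta [-0.35 -0.08 -0.74] [ 0.04 -0.04 -0.08] height over z57 -0.35453412897020137 lateral [0.08 0.74] Fn 3.1401680591492296 t 4.0167
```

```bash
python3 -m handwheel '{"gripper":[1,1],"offset":[[1,0,0],[1,0,0]],"rot":[[0,0,0],[0,0,0]]}'
python3 go.py blue 0
python3 -m handwheel '{"gripper":[1,1,1],"offset":[[0.5,0,0],[1,0,0],[1,0,0]],"rot":[[0,0,0],[0,0,0],[0,0,0]]}'
python3 go.py blue 0
```

```text
time_s: 4.18
ee_pos: [469.5, 115.1, 55.5]
ee_rot: [179.6, 77.4, -10.0]
force: [-1.8, -0.2, 3.7]
gripper_width: 0.6
delta [-1.37 -0.06 -0.72] [ 0.04 -0.04 -0.07] height over z57 -1.3702774998947411 lateral [0.07 0.72] Fn 3.940290924422142 t 4.1833
time_s: 4.43
ee_pos: [469.7, 115.0, 54.5]
ee_rot: [179.6, 77.4, -10.0]
force: [-2.0, 0.8, 5.1]
gripper_width: 0.9
delta [-2.37 -0.08 -0.71] [ 0.04 -0.04 -0.08] height over z57 -2.369840978891234 lateral [0.08 0.7 ] Fn 5.394547789069743 t 4.4333
```

Blue is pressed: 5.4 N, about 4 mm of travel. I'll lift off and cross to yellow.

```bash
python3 -m handwheel '{"gripper":[1,1,1,1,1],"offset":[[-8,0,0],[-20,0,0],[-25,0,0],[-25,0,0],[-25,0,0]],"rot":[[0,0,0],[0,0,0],[0,0,0],[0,0,0],[0,0,0]]}'
python3 go.py yellow 20
python3 - <<'E'
from h import *
cv2.imwrite('pics/s3.png',cv2.resize(grab_frame('side')[150:270,180:340,::-1],None,fx=5,fy=5))
E
```

```text
time_s: 4.85
ee_pos: [464.3, 116.0, 79.1]
ee_rot: [179.7, 77.3, -9.9]
force: [0.0, -0.9, 0.6]
gripper_width: 0.9
delta [ 2.85 46.14 -0.7 ] [ 0.04 -0.06 -0.06] height over z57 22.796746578636004 lateral [-46.14   0.73] Fn 0.5078355773875745 t 4.85
```

View pics/s3.png

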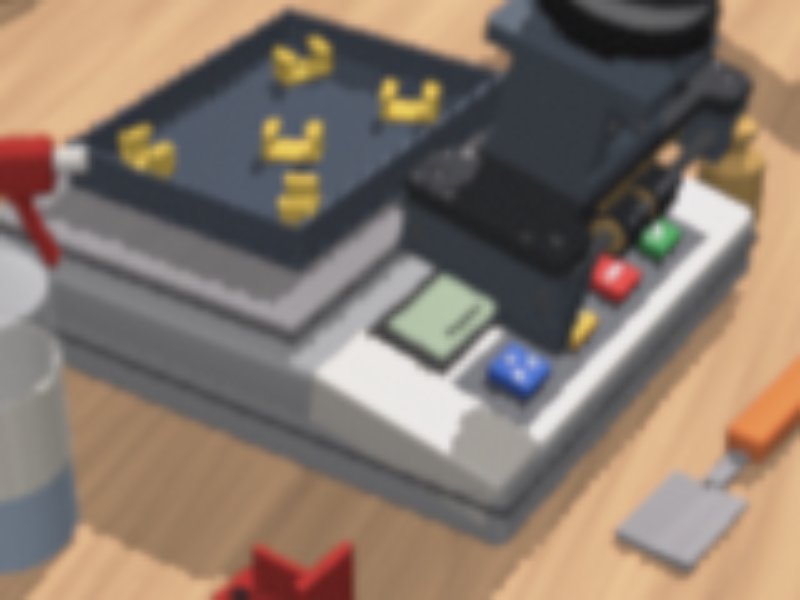

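The blue key at (519,370) is back up, and the tray and clips haven't moved. Yellow next, at the same height.

```bash
python3 -m handwheel '{"gripper":[1,1,1,1,1],"offset":[[0,15,0],[0,31,0],[0,46,0],[0,46,0],[0,46,0]],"rot":[[0,0,0],[0,0,0],[0,0,0],[0,0,0],[0,0,0]]}'
python3 -m handwheel '{"gripper":[1,1,1,1,1],"offset":[[6,0,0],[12,0,0],[17,0,0],[19,0,0],[19,0,0]],"rot":[[0,0,0],[0,0,0],[0,0,0],[0,0,0],[0,0,0]]}'
python3 go.py yellow 0
```

```text
time_s: 5.32
ee_pos: [456.3, 70.2, 78.5]
ee_rot: [179.6, 77.4, -10.1]
force: [1.5, 0.1, -0.0]
gripper_width: 0.9
time_s: 5.73
ee_pos: [460.3, 70.2, 59.4]
ee_rot: [179.5, 77.5, -10.1]
force: [0.2, 0.1, -0.1]
gripper_width: 0.6
delta [ 2.79  0.23 -1.4 ] [ 0.08  0.07 -0.11] height over z57 2.7912416910144655 lateral [-0.23  1.4 ] Fn -0.15359083611000202 t 5.7333
```

```bash
python3 -m handwheel '{"gripper":[1,1,1],"offset":[[1,0,0],[2,0,0],[2,0,0]],"rot":[[0,0,0],[0,0,0],[0,0,0]]}'
python3 go.py yellow 0
python3 -m handwheel '{"gripper":[1,1,1],"offset":[[1,0,0],[2,0,0],[2,0,0]],"rot":[[0,0,0],[0,0,0],[0,0,0]]}'
python3 go.py yellow 0
```

```text
time_s: 5.98
ee_pos: [461.2, 70.0, 58.5]
ee_rot: [179.7, 77.4, -9.9]
force: [-1.6, 0.9, 1.0]
gripper_width: 0.4
delta [ 1.69  0.24 -0.75] [ 0.04 -0.04 -0.06] height over z57 1.6919710459664654 lateral [-0.24  0.75] Fn 1.3763179237010825 t 5.9833
time_s: 6.23
ee_pos: [461.6, 69.9, 56.6]
ee_rot: [179.7, 77.3, -9.9]
force: [-1.5, 2.1, 1.7]
gripper_width: 0.1
delta [-0.23  0.22 -0.69] [ 0.02 -0.05 -0.06] height over z57 -0.22874577291353523 lateral [-0.22  0.69] Fn 2.0678231263393263 t 6.2333
```

```bash
python3 -m handwheel '{"gripper":[1,1],"offset":[[1,0,0],[1,0,0]],"rot":[[0,0,0],[0,0,0]]}'
python3 go.py yellow 0
python3 -m handwheel '{"gripper":[1,1,1],"offset":[[0.5,0,0],[1,0,0],[1,0,0]],"rot":[[0,0,0],[0,0,0],[0,0,0]]}'
python3 go.py yellow 0
```

```text
time_s: 6.4
ee_pos: [461.8, 69.9, 55.6]
ee_rot: [179.7, 77.4, -9.9]
force: [-1.7, 2.2, 4.4]
gripper_width: 0.5
delta [-1.25  0.19 -0.69] [ 0.03 -0.05 -0.06] height over z57 -1.251915152857269 lateral [-0.19  0.69] Fn 4.7308587497927475 t 6.4
time_s: 6.65
ee_pos: [462.1, 69.8, 54.6]
ee_rot: [179.7, 77.4, -9.9]
force: [-2.1, 2.8, 4.5]
gripper_width: 0.3
delta [-2.28  0.21 -0.68] [ 0.03 -0.05 -0.06] height over z57 -2.2771474661796827 lateral [-0.21  0.67] Fn 4.894810966374607 t 6.65
```

Yellow is down to the same depth at 4.9 N. I'll lift and cross well above the red key to green.

```bash
python3 -m handwheel '{"gripper":[1,1,1,1,1],"offset":[[-8,0,0],[-20,0,0],[-35,0,0],[-35,0,0],[-35,0,0]],"rot":[[0,0,0],[0,0,0],[0,0,0],[0,0,0],[0,0,0]]}'
python3 go.py green 32
```

```text
time_s: 7.07
ee_pos: [454.8, 70.9, 89.3]
ee_rot: [179.7, 77.3, -9.9]
force: [-0.1, -0.1, -0.1]
gripper_width: 0.3
delta [ 1.31 91.48 -0.35] [ 0.04 -0.13 -0.06] height over z57 33.20925154431746 lateral [-91.48   0.42] Fn -0.05283991297550427 t 7.0667
```

```bash
python3 -m handwheel '{"gripper":[1,1,1,1,1],"offset":[[0,25,0],[0,55,0],[0,82,0],[0,91,0],[0,91,0]],"rot":[[0,0,0],[0,0,0],[0,0,0],[0,0,0],[0,0,0]]}'
python3 -m handwheel '{"gripper":[1,1,1],"offset":[[0,0,0],[6,0,0],[6,0,0]],"rot":[[0,0,0],[0,0,0],[0,0,0]]}'
python3 go.py green 10
python3 - <<'E'
from h import *
im=grab_frame('wrist');cv2.imwrite('pics/w4.png',im[:,:,::-1])
cv2.imwrite('pics/sc4.png',cv2.resize(grab_frame('scene')[80:260,140:360,::-1],None,fx=3.6,fy=3.3))
E
```

```text
time_s: 7.48
ee_pos: [438.1, -20.5, 87.9]
ee_rot: [179.4, 77.5, -10.4]
force: [0.3, 0.5, -1.1]
gripper_width: 0.4
time_s: 7.73
ee_pos: [440.2, -18.2, 81.9]
ee_rot: [179.6, 77.5, -10.0]
force: [-0.4, 0.1, 0.1]
gripper_width: 0.6
delta [15.84  1.17 -1.5 ] [ 0.1   0.07 -0.07] height over z57 25.84102383120118 lateral [-1.19  1.48] Fn 0.2158701695129095 t 7.7333
```

View pics/w4.png

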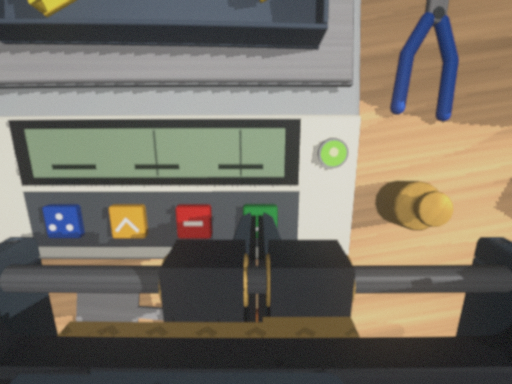

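View pics/sc4.png

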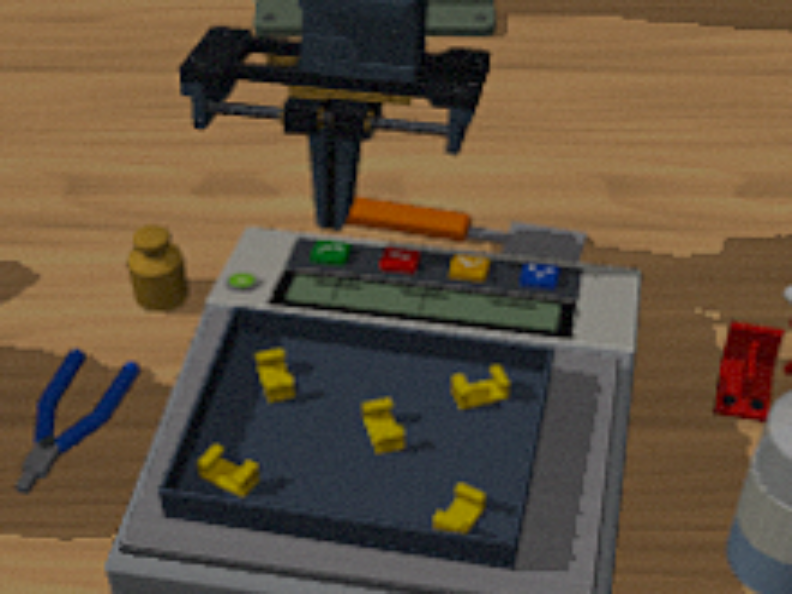

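The tip is over green (wrist image about (260,215)). Blue at (62,221), yellow at (128,221) and red at (194,221) are clear and level. I'll press green.

```bash
python3 -m handwheel '{"gripper":[1,1,1,1,1],"offset":[[7,2,-1],[14,2,-1],[19,2,-1],[22,2,-1],[22,2,-1]],"rot":[[0,0,0],[0,0,0],[0,0,0],[0,0,0],[0,0,0]]}'
python3 go.py green 0
python3 -m handwheel '{"gripper":[1,1,1],"offset":[[1,0,0],[2,0,0],[2,0,0]],"rot":[[0,0,0],[0,0,0],[0,0,0]]}'
python3 go.py green 0
```

```text
time_s: 8.25
ee_pos: [445.4, -21.8, 60.7]
ee_rot: [179.6, 77.5, -10.1]
force: [0.3, -0.2, -0.3]
gripper_width: 0.0
delta [ 3.94 -1.5  -0.58] [ 0.05  0.09 -0.09] height over z57 3.9416132691504675 lateral [1.49 0.57] Fn -0.3256684381851983 t 8.25
time_s: 8.5
ee_pos: [446.3, -22.0, 59.8]
ee_rot: [179.6, 77.4, -10.0]
force: [0.0, -0.0, -0.0]
gripper_width: 0.3
delta [ 2.83 -1.48  0.21] [ 0.04 -0.04 -0.08] height over z57 2.8323925993750163 lateral [ 1.48 -0.21] Fn -0.02723092096647896 t 8.5
```

```bash
python3 -m handwheel '{"gripper":[1,1,1,1],"offset":[[1,0,0],[2,0,0],[3,0,0],[3,0,0]],"rot":[[0,0,0],[0,0,0],[0,0,0],[0,0,0]]}'
python3 go.py green 0
python3 -m handwheel '{"gripper":[1,1],"offset":[[1,0,0],[1,0,0]],"rot":[[0,0,0],[0,0,0]]}'
python3 go.py green 0
```

```text
time_s: 8.83
ee_pos: [447.1, -22.1, 57.0]
ee_rot: [179.6, 77.3, -10.0]
force: [-1.1, 0.5, 2.7]
gripper_width: 0.5
delta [-0.07 -1.47  0.38] [ 0.03 -0.06 -0.07] height over z57 -0.06983955504749484 lateral [ 1.47 -0.38] Fn 2.8691786562866635 t 8.8333
time_s: 9.0
ee_pos: [447.4, -22.1, 56.0]
ee_rot: [179.6, 77.3, -10.0]
force: [-1.0, -0.3, 3.0]
gripper_width: 0.4
delta [-1.09 -1.46  0.38] [ 0.04 -0.06 -0.07] height over z57 -1.0862611033087097 lateral [ 1.46 -0.38] Fn 3.096483656888706 t 9.0
```

```bash
python3 -m handwheel '{"gripper":[1,1,1],"offset":[[0.5,0,0],[1.3,0,0],[1.3,0,0]],"rot":[[0,0,0],[0,0,0],[0,0,0]]}'
python3 go.py green 0
python3 -m handwheel '{"gripper":[1,1],"offset":[[0,0,0],[0,0,0]],"rot":[[0,0,0],[0,0,0]]}'
python3 go.py green 0
```

```text
time_s: 9.25
ee_pos: [447.7, -22.2, 54.7]
ee_rot: [179.6, 77.3, -10.0]
force: [-0.0, 0.8, 4.9]
gripper_width: 0.5
delta [-2.41 -1.45  0.41] [ 0.04 -0.06 -0.07] height over z57 -2.4067540900592577 lateral [ 1.45 -0.41] Fn 4.7915278304682 t 9.25
time_s: 9.42
ee_pos: [447.6, -22.2, 54.8]
ee_rot: [179.6, 77.3, -10.0]
force: [-0.4, 0.2, 5.6]
gripper_width: 0.5
delta [-2.38 -1.47  0.35] [ 0.04 -0.06 -0.08] height over z57 -2.3784393829428 lateral [ 1.47 -0.36] Fn 5.543081488944575 t 9.4167
```

Green is down at 5 to 5.5 N, about 4 mm of travel. Backing off well clear.

```bash
python3 -m handwheel '{"gripper":[1,1,1,1,1],"offset":[[-8,0,0],[-25,0,0],[-55,0,0],[-85,0,0],[-115,0,0]],"rot":[[0,0,0],[0,0,0],[0,0,0],[0,0,0],[0,0,0]]}'
python3 -m handwheel '{"gripper":[1,1,1,1,1],"offset":[[0,0,30],[0,0,55],[0,0,55],[0,0,55],[0,0,55]],"rot":[[0,0,0],[0,0,0],[0,0,0],[0,0,0],[0,0,0]]}'
python3 - <<'E'
from h import *
cv2.imwrite('pics/w5.png',grab_frame('wrist')[:,:,::-1])
a=grab_frame('scene');cv2.imwrite('pics/sc5.png',cv2.resize(a[80:260,140:360,::-1],None,fx=3.6,fy=3.3))
b=grab_frame('side');cv2.imwrite('pics/s5.png',b[:,:,::-1])
B=[blobs(a,(222,148,302,172)),blobs(b,(274,188,320,232))]
for x in B:
    for k,v in x.items(): print(k,[float(t) for t in max(v)[:3]] if v else v)
a0=cv2.imread('pics/scene0.png')[:,:,::-1].copy()
m=lambda im:[tuple(float(t) for t in v[1:3]) for v in blobs(im,(180,175,300,250))['yellow']]
print(m(a0));print(m(a))
E
```

```text
time_s: 9.83
ee_pos: [421.3, -17.7, 167.7]
ee_rot: [179.6, 77.5, -10.1]
force: [1.2, 0.3, -0.6]
gripper_width: 0.5
time_s: 10.25
ee_pos: [370.3, -8.8, 155.3]
ee_rot: [179.7, 77.3, -10.0]
force: [0.8, -0.6, 0.7]
gripper_width: 0.5
blue [68.0, 289.18, 163.65]
yellow [76.0, 269.82, 160.95]
red [74.0, 250.3, 158.58]
green [50.0, 230.82, 156.08]
blue [65.0, 283.22, 224.28]
yellow [57.0, 292.58, 214.65]
red [60.0, 301.9, 205.32]
green [32.0, 310.0, 197.34]
[(215.85, 193.18), (272.8, 197.33), (245.86, 208.78), (202.63, 222.45), (267.54, 234.18)]
[(215.83, 193.27), (272.87, 197.29), (245.87, 208.73), (202.75, 222.4), (267.52, 234.15)]
```

View pics/sc5.png

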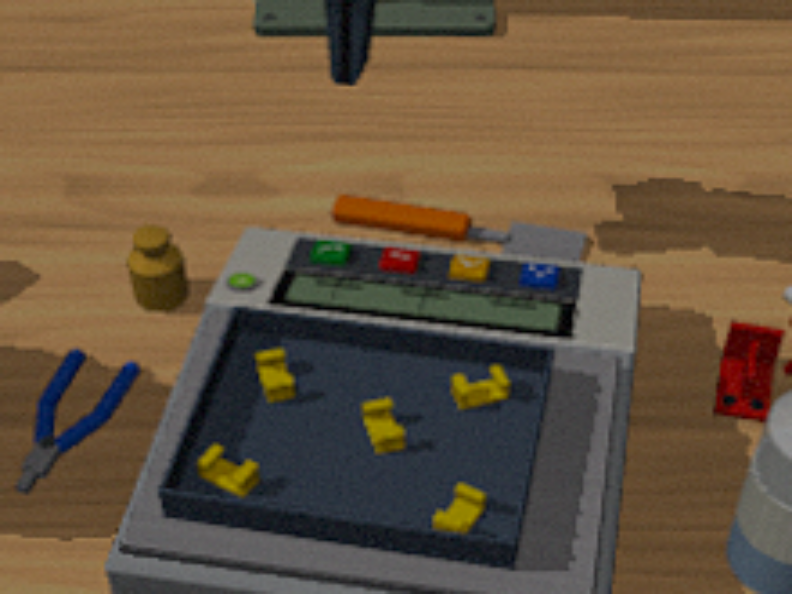

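View pics/w5.png

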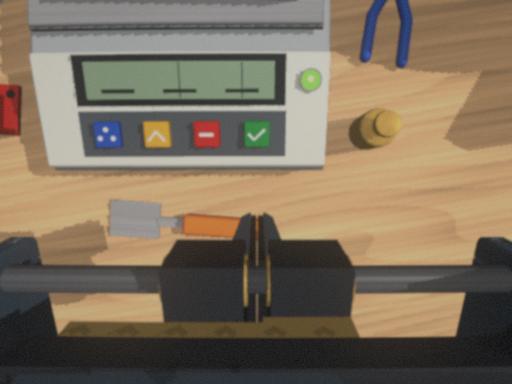

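All four keys are back where they started in both views, to within 0.2 px, and so are the clips. The bystanders look unmoved and the arm is clear, so I'm handing in.

```bash
python3 -c "
from workcell import *
print(job_done())"
```

```text
the job is handed in; nothing more can be done
None
```

I pressed the blue sample key, then the yellow arrow key, then the green enter key, with the shut fingertips square to the console. I let each key spring back before the next one, and handed the job in at about 10.4 s.

- **Presses:** peak readings were about 5.4 N on blue, 4.9 N on yellow and 5.5 N on green. By the spring figures that is roughly 4 mm of travel each, past the 2.5 mm needed and well under the 25 N limit. I worked out the travel from force and tip height, since the key joints can't be read directly.
- **Red key:** it was not touched; I crossed it about 30 mm above the keys.
- **Last checks:** all four keys and all five clips were within about 0.2 px of their starting positions, the keys in two views and the clips in one. By eye, the tray, weight, scraper, bracket and cutters had not moved. The same went for the part of the spray bottle in view. The arm was clear of everything.
- **Disagreements:** the camera estimates put the key tops at 53 to 56 mm, but the tip met them at about 58 to 59 mm. I judged the presses by contact force, so this did not affect them. Force readings were noisy by about 1 N. No check failed.

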